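Load the vial tray into the sample carrier and lift the carrier out of its dock

ROBOT

A 6-joint arm with a two-finger parallel gripper is mounted at the origin on the work surface. World frame = base frame: x ahead of the robot, y to its left, z up, the work surface at z = 0. Lengths are in m, angles in rad, forces in N, time in s.
With the tool pointing down it reaches from about 0.3 to 0.875 m from the base axis. Payload 6.4 kg.
Tool frame: the origin (TCP) lies on the centre line of the jaws, within the pads' length; the fingertips stand 19 mm ahead of it and the grasp point (between the pads) is the TCP (arm.nose_length is the distance from the TCP to the fingertips, in m); z points along the fingers, y is the line along which they close (so a half turn about z gives the same grasp; the last joint's range is limited). The gripper opens to 85 mm and grips with 20 to 120 N. Pads are 22 mm wide; open, the fingers measure 114 mm over their backs; the gripper's body (76 mm by 85 mm) begins 54 mm behind the grasp point. The pads swing forward as they close: fully open they stand 13 mm farther back than shut.
Start: joints at [-1.314, 0.181, 1.607, -0, 1.354, -0.206], TCP at [0.257, -0.515, 0.25] pointing down, gripper open.
Joint ranges: [-2.99, 2.99], [-0.89, 2.07], [0.3, 2.58], [-1.14, 4.28], [0, 2.63], [-3.12, 3.12]. Speed limits (rad/s): [2.57, 2.57, 3.01, 3.14, 3.14, 3.14].

INTERFACE

Orientations are given as a unit quaternion [w, x, y, z].
In Python, from rig import arm, eyes, finish_job gives the robot as it stands.
- The arm moves only by the tool apply_moves, never from a script. Its arguments are lists of equal length, an entry for each row: "xyz": the shift along the tool's x, y, z as a fraction of full scale, a list of three; "roll": the turn about the tool's z as a fraction of full scale; "claw": the closure in counts, from 0 (fully open) to 255 (shut). In form: {"xyz": [[dx, dy, dz], ...], "roll": [roll, ...], "claw": [claw, ...]}. A call has 1 to 20 rows; each row is the pose to reach, as a shift and turn from the pose commanded when the call began, along the tool's axes at that moment; what a row does not reach only later rows make up. Full scale, the value 1, is 0.8 m for a shift and 90 degrees for a turn. A row lasts 1/10 s, in which the tool goes at most 50 mm and 8.59 degrees, less where a joint would pass 70% of its speed; a pose out of reach is approached as far as the arm can. A call with a number of a shift or a turn outside -1 to 1 is refused whole. A call with a gripper value outside its range is refused whole. The fingers move at their own pace and stop on an object; "squeeze" is the grip in N (left out, the last holds). Time passes only in rows, so rows that repeat a pose let the fingers close. It gives the time, the measured TCP pose, the force, the opening and the grip force at its end, in the units of the state.
- arm.sense(): the state, without advancing time (a new reading comes with each control period).
- eyes.grab_frame(name): name is "scene" or "top"; returns a dict with "img" (400x640x3 uint8, red, green, blue), "fov_y" (degrees; the focal length in pixels is half the picture's height over the tangent of half this angle, whatever the lens; pixels are square), "cx", "cy" (the principal point, pixels), "k1" (the pictures are not rectified: a ray, as slopes to the right and down, at radius r is drawn at 1 + k1 r^2 times it, then the intrinsics apply), "extrinsics" (4x4, takes a point from camera to world coordinates). Camera axes: x right, y down, z forward; pixel columns grow to the right and rows downward; lengths in m; the calibration is good to about 2 mm. A picture is of the moment at which its call begins. There is no depth.
- finish_job(): hands the job in; it is judged then, once.
The state is a dict: "t": time; "q": joint angles; "qvel": joint speeds; "effort": joint torques, N m; "ee_pos": TCP position; "ee_rot": TCP orientation; "contact_force": force on the tool from outside, world axes, zero at the start; "wrist_torque": the same for the moment, N m; "opening": finger opening in m; "grasp_force": force on a finger pad.
Only numpy, scipy, OpenCV 4.12 (cv2) and the standard library are available. Lean on these libraries where they do the work, as an engineer would, in place of code of your own. Each camera call takes 0.05 s, during which the arm holds its last target. There are 200 camera calls.

TASK

Slide the blue tray with its four vials along the dock's apron into the slots of the aluminium carrier until it is fully home against the back wall, while the carrier stays seated in its dock. Then take the carrier by its black handle, lift it until its underside is about 10 cm above the bench, keeping it level so that the tray stays home and the vials stay in their wells, and finish there, still holding it steady in the air with nothing else supporting it. Leave the other things on the bench where they are.

Things in the scene. Friction and masses are not known exactly. Their poses are not given: they have to be found in the camera images.
- dock: Grey and blue docking station fixed to the bench, 150 x 345 mm. Origin: on the bench surface under the centre of the carrier's seat; z up, y points the way the tray is pushed in. Seat floor 6 mm above the bench; side lips rising 14 mm above it and a back stop (at +y, top 40 mm above the bench) keep the carrier from sliding: it leaves only upwards.
- dock_apron (a point): Centre of the flat loading apron's top, 12 mm above the bench, 165 mm before the dock's origin (-y). The apron is 200 mm long (along y), 134 mm wide between 6 mm high curbs; the tray slides on it.
- carrier: Loose aluminium carrier (0.35 kg, 98 wide in x, 125 long in y) in the dock, open on top and at its front (-y). Origin: centre of its underside; axes parallel to the dock's within a degree. Floor 5 mm thick, its top 1 mm below the apron's. Back wall's inner face at y = +57.5 mm. Side walls 40 mm high, 90 mm apart inside. A handle crosses above its middle on two 4 mm uprights.
- carrier_mouth (a point): Middle of the carrier's open front edge at floor level, 62.5 mm before its origin (-y). The tray's edges run in slots under 9 mm wide inward lips on the side walls (lip undersides 10 mm above the floor), so the tray must be slid in from here. Before the mouth the walls flare outwards over another 14 mm, to 120 mm apart.
- carrier_handle (a point): Middle of the carrier's black handle bar, 135 mm above the carrier's underside (141 mm above the bench at the start), over its centre. The bar runs along the carrier's x, 90 mm free between the uprights; flat-sided, 16 mm (along y) x 22 mm tall. The loaded carrier (0.65 kg or so) balances within 10 mm of it.
- tray: Loose blue tray (0.2 kg plus vials) on the apron. Origin: centre of the underside of its 84 (x) x 110 (y) x 6 mm base; +y is its leading end. On the base a 60 x 100 mm block with four wells, top 30 mm up. Fully home, its leading edge touches the carrier's back wall: its origin is then 2.5 mm beyond the carrier's origin (+y) and 5 mm above it; side play 3 mm each way.
- tray_fin (a point): Point to grip on the yellow upright fin, 85 mm behind the tray's origin (-y), 45 mm above its underside. The fin is 10 mm thick (along x), 36 mm long (along y), top 62 mm above the tray's underside. It stands on a 30 mm wide tongue that reaches to y = -105 mm and stays outside the carrier.
- vial0: Loose capped amber vial, 19 mm diameter, 55 mm tall, standing in a 16 mm deep square well of the tray (with play of 1 mm); its top is 69 mm above the tray's underside. Origin: centre of its bottom, z its axis.
- vial1: Loose capped amber vial, 19 mm diameter, 55 mm tall, standing in a 16 mm deep square well of the tray (with play of 1 mm); its top is 69 mm above the tray's underside. Origin: centre of its bottom, z its axis.
- vial2: Loose capped amber vial, 19 mm diameter, 55 mm tall, standing in a 16 mm deep square well of the tray (with play of 1 mm); its top is 69 mm above the tray's underside. Origin: centre of its bottom, z its axis.
- vial3: Loose capped amber vial, 19 mm diameter, 55 mm tall, standing in a 16 mm deep square well of the tray (with play of 1 mm); its top is 69 mm above the tray's underside. Origin: centre of its bottom, z its axis.
- wash_bottle: Bystander: white bottle, 64 mm diameter, 150 mm tall, origin under its centre.
- reagent_jar: Bystander: amber jar, 70 mm diameter, 90 mm tall, origin under its centre.
- sharps_bin: Bystander: yellow bin with red lid, 116 mm square, 141 mm tall, origin under its centre.
- tip_box: Bystander: blue box with clear lid, 84 x 124 x 70 mm, origin under its centre.
- bowl: Bystander: steel bowl, 120 mm diameter, 45 mm tall, origin under its centre.
- spare_vial: Bystander: single capped amber vial standing on the bench, 19 mm diameter, 55 mm tall, origin under its centre.
There are look-alikes about, which are no part of the job. What is shaped like the tray but green or orange is not meant. Leave any turquoise look-alike of the carrier alone.

How it is judged:
On the way, in this order (a step that is already met when the one before it is completed fails the run):
1. the tray is fully home in the carrier (within 5 mm of the back wall), vials in their wells, the carrier still seated in the dock (y of tray in the frame of carrier above -0.0025 m and z of tray in the frame of carrier between 0.002 and 0.011 m and angle between the y axis of tray and the y axis of carrier, either way round below 0.1 rad and x of tray in the frame of carrier between -0.006 and 0.006 m and angle between each of vial0, vial1, vial2, vial3's own z axis and vertical below 0.3 rad and horizontal distance between each of vial0, vial1, vial2, vial3 and tray below 0.035 m and z of each of vial0, vial1, vial2, vial3 in the frame of tray below 0.02 m and height (world z) of carrier below 0.012 m and horizontal distance between carrier and dock below 0.012 m), for 0.2 s.
2. the loaded carrier is lifted by the gripper, level, clear of the dock (y of tray in the frame of carrier above -0.0025 m and z of tray in the frame of carrier between 0.002 and 0.011 m and angle between the y axis of tray and the y axis of carrier, either way round below 0.1 rad and x of tray in the frame of carrier between -0.006 and 0.006 m and angle between each of vial0, vial1, vial2, vial3's own z axis and vertical below 0.3 rad and horizontal distance between each of vial0, vial1, vial2, vial3 and tray below 0.035 m and z of each of vial0, vial1, vial2, vial3 in the frame of tray below 0.02 m and height (world z) of carrier between 0.07 and 0.2 m and angle between carrier's own z axis and vertical below 0.12 rad and contact force between carrier and the fingers above 1 N and contact force between each of carrier, tray and dock below 0.1 N and contact force between tray and the arm below 0.1 N and contact force between tray and the fingers below 0.1 N and distance between the grasp point and carrier_handle below 0.055 m and contact force between carrier and wash_bottle below 0.1 N and contact force between carrier and reagent_jar below 0.1 N and contact force between carrier and sharps_bin below 0.1 N and contact force between carrier and tip_box below 0.1 N and contact force between carrier and bowl below 0.1 N and contact force between carrier and spare_vial below 0.1 N), for 0.3 s.
At the end, for the whole second after the job is handed in: Carrier held, underside 70 to 200 mm up, within 0.12 rad of level, still, finger force over 1 N, grasp within 55 mm of the handle middle, no dock or bystander contact; robot and dock off the tray; tray in its slots within 5 mm of the back wall; vials in wells within 0.3 rad (all of step 2 and linear speed of carrier below 0.03 m/s and angular speed of carrier below 0.2 rad/s); the arm keeps its last pose, push and grip.
It fails at once if a vial tips out of the tray or falls over (angle between any of vial0, vial1, vial2, vial3's own z axis and vertical above 0.6 rad).
It fails at once if the carrier is tipped more than about 20 degrees (angle between carrier's own z axis and vertical above 0.35 rad).
It fails at once if a bystander is shoved or knocked over (moved more than 30 mm) (distance of any of wash_bottle, reagent_jar, sharps_bin, tip_box, bowl, spare_vial from where it was at the start of the episode above 0.03 m).
It also fails if it takes over 56 s, if anything falls off the work surface, if the arm or the gripper's body presses on something with over 40 N, if the wrist force passes 120 N, or if a joint passes its speed limit or range.

## Working session

There is one attempt and no reset: what is moved stays moved. The work goes in short steps, Python scripts to look and compute and a tool call to move; the robot and the scene stay as the last step left them, time stands still between calls to the robot, and variables do not carry over. Pictures are saved under pics/ and viewed, at most 13 in all, crops included, and the job is handed in when it is done.

Besides the shell and the picture viewer there is one more tool, called as a command line: name --pt "numbers of a row" for each row, then --argument value for the rest. apply_moves: Moves the arm, as the interface text tells. Shift numbers are shares of 0.8 m and turn numbers shares of 90 degrees, none past 1 either way. Its arguments: {"type":"object","properties":{"xyz":{"type":"array","items":{"type":"array","items":{"type":"number","minimum":-1,"maximum":1}}},"roll":{"type":"array","items":{"type":"number","minimum":-1,"maximum":1}},"claw":{"type":"array","items":{"type":"number"}},"squeeze":{"type":"number"}},"required":["xyz","roll","claw"]}

```bash
mkdir -p pics; cat > h.py <<'E'
import numpy as np, cv2
from rig import arm, eyes, finish_job
def K(c):
    f=200/np.tan(np.radians(c["fov_y"])/2)
    return np.array([[f,0,c["cx"]],[0,f,c["cy"]],[0,0,1.]]), np.array([c["k1"],0,0,0,0.])
def ray(c,uv):
    k,d=K(c); p=cv2.undistortPoints(np.array([[uv]],float),k,d)[0,0]
    T=np.array(c["extrinsics"]); return T[:3,3], T[:3,:3]@np.array([p[0],p[1],1])
def at_z(c,uv,z):
    o,v=ray(c,uv); return o+v*(z-o[2])/v[2]
def proj(c,P):
    k,d=K(c); T=np.linalg.inv(np.array(c["extrinsics"]))
    return cv2.projectPoints(np.array(P,float).reshape(-1,3),cv2.Rodrigues(T[:3,:3])[0],T[:3,3],k,d)[0][:,0]
E
python3 - <<'E'
from h import *
for n in("scene","top"):
    c=eyes.grab_frame(n); cv2.imwrite(f"pics/{n}0.png",c["img"][:,:,::-1])
    np.save(f"{n}0.npy",c,allow_pickle=True)
    print(n,c["fov_y"],c["cx"],c["cy"],c["k1"],np.round(c["extrinsics"],3).tolist())
s=arm.sense();print(s["ee_pos"],s["ee_rot"],arm.nose_length,s["contact_force"])
E
```

```text
scene 51.29828750717166 312.61554373309815 197.58373411358423 0.017055458820903494 [[0.48, 0.55, -0.684, 1.244], [0.877, -0.316, 0.362, -0.385], [-0.017, -0.773, -0.634, 0.817], [0.0, 0.0, 0.0, 1.0]]
top 44.70692282154495 321.0826687587021 192.78717376925644 -0.13351509089636587 [[-0.006, -0.995, 0.099, 0.351], [-1.0, 0.005, -0.006, 0.013], [0.006, -0.099, -0.995, 1.594], [0.0, 0.0, 0.0, 1.0]]
[ 0.25658837 -0.51405143  0.24946019] [-8.02301510e-04  9.73346593e-01  2.29337667e-01 -3.00907353e-05] 0.019 [0.60148752 0.27610848 0.47153731]
```

View pics/top0.png

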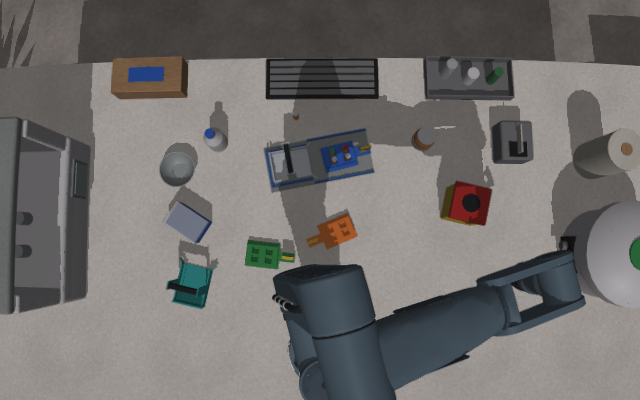

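View pics/scene0.png

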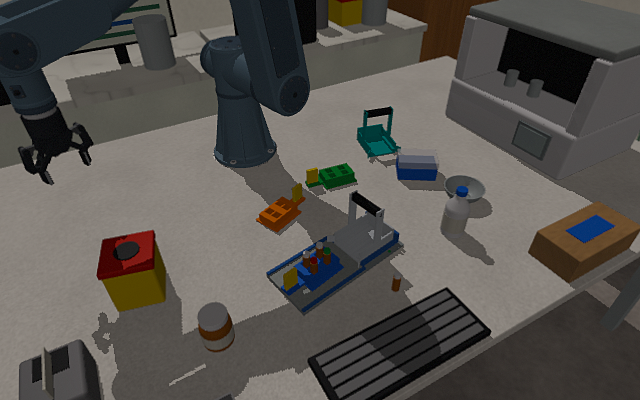

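The top view shows the dock around (320,160). The carrier is at its left end near (290,163), and the blue tray is near (343,155) with its fin at about (364,149). In the scene view the fin is at (291,279) and the handle at (367,203). I'll enlarge both.

```bash
python3 - <<'E'
import cv2
a=cv2.imread("pics/top0.png")[120:200,255:385]; cv2.imwrite("pics/topc.png",cv2.resize(a,None,fx=6,fy=6,interpolation=cv2.INTER_CUBIC))
a=cv2.imread("pics/scene0.png")[185:320,255:415]; cv2.imwrite("pics/scc.png",cv2.resize(a,None,fx=4,fy=4,interpolation=cv2.INTER_CUBIC))
E
```

```text
(no output)
```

View pics/topc.png

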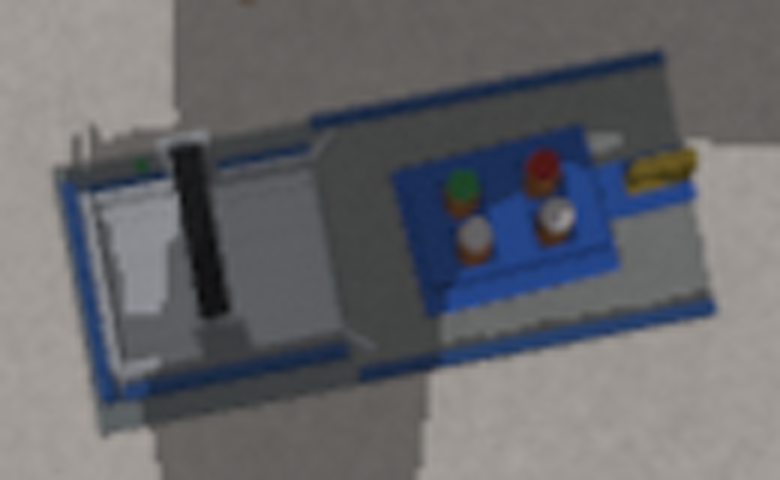

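View pics/scc.png

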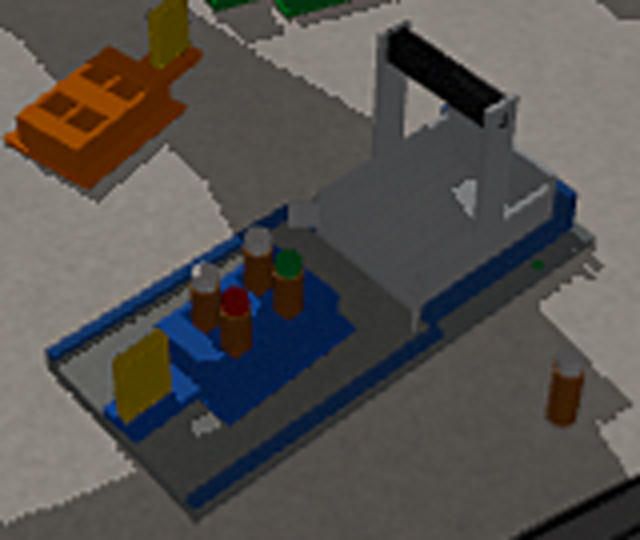

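The crops show the handle bar top from (187,145) to (215,317) in the top crop. The fin top is centred near (661,164), and the tray base corners and curb ends are clear. I'll fit planar poses to these points.

```bash
cat > fit.py <<'E'
from h import *
from scipy.optimize import least_squares
C={n:np.load(f"{n}0.npy",allow_pickle=True).item() for n in("top","scene")}
px=lambda n,p:(np.array(p)+.5)/(6 if n=="top" else 4)-.5+np.array([255,120] if n=="top" else [255,185])
def W(p,q):
    c,s=np.cos(p[2]),np.sin(p[2]); q=np.array(q)/1000
    return np.c_[p[0]+c*q[:,0]-s*q[:,1],p[1]+s*q[:,0]+c*q[:,1],q[:,2]]
def fit(name,obs,x0):
    def r(p): return np.concatenate([(proj(C[n],W(p,[q]))[0]-px(n,u)) for n,u,q in obs])
    s=least_squares(r,x0,x_scale=[.01,.01,.01],loss="soft_l1"); print(name,np.round(s.x,4),"yaw deg",round(np.degrees(s.x[2]),2)); print(np.round(r(s.x).reshape(-1,2),1).tolist()); return s.x
d=fit("dock",[("top",(663,50),(75,-265,18)),("top",(716,310),(-75,-265,18)),("scene",(190,503),(75,-265,18)),("scene",(197,520),(75,-265,0)),("scene",(47,355),(-75,-265,18)),("scene",(52,368),(-75,-265,0))],[.5,.1,.2])
h=fit("handle",[("top",(187,145),(49,0,152)),("top",(215,317),(-49,0,152)),("top",(201,231),(0,0,152)),("scene",(490,113),(47,0,152)),("scene",(398,35),(-47,0,152))],[.5,.1,.2])
t=fit("tray",[("top",(393,170),(42,55,18)),("top",(583,127),(42,-55,18)),("top",(430,315),(-42,55,18)),("top",(620,268),(-42,-55,18)),("top",(661,164),(0,-85,74)),("scene",(112,357),(0,-103,74)),("scene",(166,330),(0,-67,74)),("scene",(355,325),(42,55,18)),("scene",(228,425),(42,-55,18))],[.5,0,.2])
print("dock->handle",W([0,0,0],[[0,0,0]]), )
R=lambda a:np.array([[np.cos(a),np.sin(a)],[-np.sin(a),np.cos(a)]])
print("handle in dock",R(d[2])@(h[:2]-d[:2])*1e3,"tray in dock",R(d[2])@(t[:2]-d[:2])*1e3)
print("fin",W(t,[[0,-85,57]]),"handle",W(h,[[0,0,141]]))
E
python3 fit.py
```

```text
dock [0.6045 0.1051 0.1814] yaw deg 10.4
[[-0.6, -0.8], [-0.5, -0.1], [0.9, 0.2], [-0.6, 0.7], [-0.4, -1.8], [-1.0, -0.4]]
handle [0.6035 0.1014 0.1063] yaw deg 6.09
[[0.9, -2.7], [-0.4, 0.6], [0.3, -1.1], [0.7, -1.6], [-0.9, -1.7]]
tray [ 0.6296 -0.0548  0.2384] yaw deg 13.66
[[-1.0, -0.3], [-0.3, -1.0], [-1.0, 0.1], [-0.1, -0.0], [0.3, -0.4], [0.1, 1.2], [-1.5, -0.2], [-0.1, -0.2], [-0.7, -1.1]]
dock->handle [[0. 0. 0.]]
handle in dock [-1.6410679  -3.41259314] tray in dock [  -4.20902067 -161.76343973]
fin [[ 0.64965627 -0.13738355  0.057     ]] handle [[0.60354056 0.10142836 0.141     ]]
```

```bash
cat >> h.py <<'E'
from scipy.spatial.transform import Rotation as Rn
def go(P,yaw_y=None,p0=None):
    "shares for moving to P with the tool's y line at world angle yaw_y (deg)"
    s=arm.sense(); w,x,y,z=s["ee_rot"]; R=Rn.from_quat([x,y,z,w]).as_matrix()
    p=np.array(s["ee_pos"] if p0 is None else p0); d=R.T@(np.array(P)-p)/.8
    a=np.degrees(np.arctan2(R[1,1],R[0,1])); out=[None]
    if yaw_y is not None: out=[-((yaw_y-a+180)%360-180)/90]
    print("t",round(s["t"],2),"pos",np.round(p,4),"yang",round(a,2),"tilt",np.round(R[:,2],3),"F",np.round(s["contact_force"],1),"xyz",np.round(d,4),"roll",out[0])
E
python3 -c "
from h import *
go([.6497,-.1374,.15],13.7)"
```

```text
t 0.1 pos [ 0.2566 -0.5141  0.2495] yang -63.48 tilt [-0.     0.002 -1.   ] F [0.6 0.3 0.5] xyz [ 0.6499 -0.2017  0.1248] roll -0.8575979574299355
```

apply_moves --pt "0.65 -0.202 0" --pt "0.65 -0.202 0" --pt "0.65 -0.202 0" --pt "0.65 -0.202 0" --pt "0.65 -0.202 0" --pt "0.65 -0.202 0" --pt "0.65 -0.202 0" --pt "0.65 -0.202 0" --pt "0.65 -0.202 0" --pt "0.65 -0.202 0" --pt "0.65 -0.202 0" --pt "0.65 -0.202 0" --pt "0.65 -0.202 0.12" --pt "0.65 -0.202 0.12" --pt "0.65 -0.202 0.12" --pt "0.65 -0.202 0.12" --pt "0.65 -0.202 0.12" --roll '[-0.858,-0.858,-0.858,-0.858,-0.858,-0.858,-0.858,-0.858,-0.858,-0.858,-0.858,-0.858,-0.858,-0.858,-0.858,-0.858,-0.858]' --claw '[100,100,100,100,100,100,100,100,100,100,100,100,100,100,100,100,100]' --squeeze 25

```text
t: 1.8
ee_pos: [0.6514, -0.1388, 0.1575]
ee_rot: [0.002, 0.618, 0.786, 0.001]
contact_force: [-0.3, -0.4, 0.9]
opening: 0.0516
grasp_force: 0.0
```

```bash
python3 - <<'E'
from h import *
go([.6497,-.1374,.055],13.7); print(arm.sense()["opening"])
out=[]
for n,(v,u) in {"scene":((150,235),(200,330)),"top":((100,245),(0,0))}.items():
    c=eyes.grab_frame(n); np.save(f"{n}1.npy",c,allow_pickle=True)
    a=c["img"][:,:,::-1]
    a=a[200:320,250:400] if n=="scene" else a[120:200,255:405]
    out.append(cv2.resize(a,None,fx=5 if n=="scene" else 4,fy=5 if n=="scene" else 4,interpolation=cv2.INTER_CUBIC))
cv2.imwrite("pics/s1.png",out[0])
E
```

```text
t 1.8 pos [ 0.6514 -0.1388  0.1575] yang 13.71 tilt [ 0.004 -0.002 -1.   ] F [-0.3 -0.4  0.9] xyz [ 0.0026 -0.0021  0.1281] roll 0.00010020431548633093
0.051586477303360995
```

View pics/s1.png

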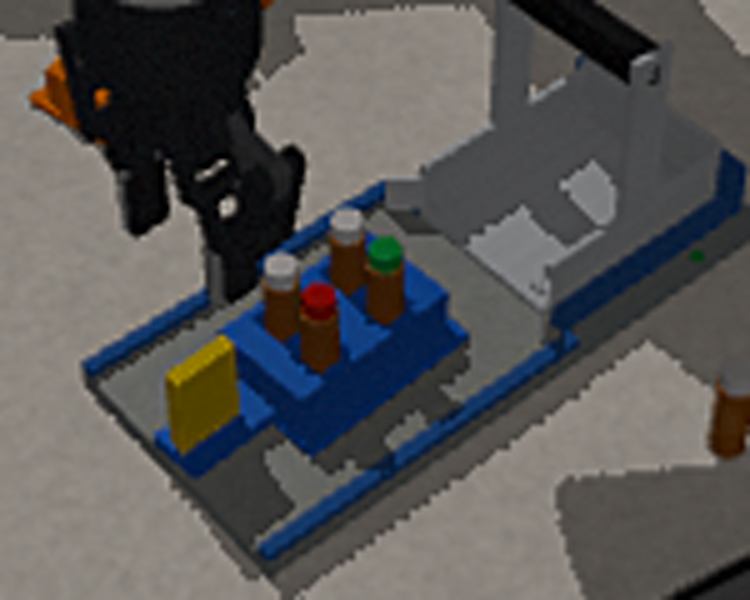

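The scene crop shows the fin top at about (205,362), the tray's leading right corner at (468,335) and the curb ends at (262,548) and (85,365). The gripper is above the fin. I'll refine the fit with these points.

```bash
cat > fit2.py <<'E'
from fit import *
C["s1"]=np.load("scene1.npy",allow_pickle=True).item()
_p=px
import fit as F
F.px=lambda n,p:(np.array(p)+.5)/5-.5+np.array([250,200]) if n=="s1" else _p(n,p)
print("----")
d=fit("dock",[("top",(663,50),(75,-265,18)),("top",(716,310),(-75,-265,18)),("top",(312,118),(75,-65,18)),("top",(360,378),(-75,-65,18)),("s1",(262,550),(75,-265,18)),("s1",(85,365),(-75,-265,18)),("s1",(578,340),(75,-65,18)),("s1",(385,183),(-75,-65,18))],[.6,.1,.2])
t=fit("tray",[("top",(393,170),(42,55,18)),("top",(583,127),(42,-55,18)),("top",(430,315),(-42,55,18)),("top",(620,268),(-42,-55,18)),("top",(661,164),(0,-85,74)),("s1",(174,382),(0,-103,74)),("s1",(233,344),(0,-67,74)),("s1",(468,335),(42,55,18)),("s1",(312,445),(42,-55,15))],[.63,-.05,.2])
R=lambda a:np.array([[np.cos(a),np.sin(a)],[-np.sin(a),np.cos(a)]])
print("tray in dock",R(d[2])@(t[:2]-d[:2])*1e3,"fin",W(t,[[0,-85,57]]),"home fin",W(d,[[0,-82.5,57]]))
for n in("top","s1"):
  k=6 if n=="top" else 5; o=[255,120] if n=="top" else [250,200]
  print(n,np.round((proj(C[n],W(d,[[49,0,152],[-49,0,152],[0,0,152],[49,-62.5,46],[-49,-62.5,46],[49,62.5,46]]))-o)*k).tolist())
E
python3 fit2.py | sed -n '/----/,$p'
```

```text
----
dock [0.6039 0.1032 0.181 ] yaw deg 10.37
[[-0.1, -0.6], [0.1, 0.1], [-0.9, -1.0], [-0.6, -0.0], [0.1, 1.1], [-1.5, -1.0], [-0.1, -0.1], [-0.4, -1.0]]
tray [ 0.63   -0.0547  0.2578] yaw deg 14.77
[[-1.2, -0.0], [-0.6, -1.3], [-0.7, 0.2], [0.0, -0.5], [0.1, -1.0], [-1.0, -0.3], [-1.1, -1.1], [0.1, -1.2], [-0.4, 2.1]]
tray in dock [  -2.70424327 -160.05623242] fin [[ 0.65170058 -0.13691452  0.057     ]] home fin [[0.61873377 0.02205363 0.057     ]]
top [[179.0, 127.0], [214.0, 316.0], [197.0, 221.0], [307.0, 146.0], [340.0, 323.0], [79.0, 188.0]]
s1 [[651.0, 55.0], [511.0, -42.0], [579.0, 5.0], [546.0, 267.0], [417.0, 163.0], [717.0, 155.0]]
```

apply_moves --pt "0.002 0 0.06" --pt "0.002 0 0.1" --pt "0.002 0 0.128" --pt "0.002 0 0.128" --pt "0.002 0 0.128" --pt "0.002 0 0.128" --pt "0.002 0 0.128" --pt "0.002 0 0.128" --pt "0.002 0 0.128" --pt "0.002 0 0.128" --pt "0.002 0 0.128" --pt "0.002 0 0.128" --roll '[-0.01,-0.01,-0.01,-0.01,-0.01,-0.01,-0.01,-0.01,-0.01,-0.01,-0.01,-0.01]' --claw '[100,100,100,100,100,255,255,255,255,255,255,255]' --squeeze 25

```text
t: 3.1
ee_pos: [0.6506, -0.1366, 0.0537]
ee_rot: [0.001, 0.611, 0.791, 0.0]
contact_force: [-0.7, 0.7, 5.4]
opening: 0.0097
grasp_force: 25.0
```

```bash
python3 - <<'E'
from h import *
go([.6187,.022,.056],10.4); print(arm.sense()["opening"],arm.sense()["grasp_force"])
E
```

```text
t 3.1 pos [ 0.6506 -0.1366  0.0537] yang 14.64 tilt [ 0.002 -0.001 -1.   ] F [-0.7  0.7  5.4] xyz [ 0.2019  0.0115 -0.0032] roll 0.0471522104290939
0.009672504395940617 25.045088231563568
```

apply_moves --pt "0.0 0 -0.001" --pt "0.005 -0.001 -0.001" --pt "0.01 -0.001 -0.001" --pt "0.015 -0.002 -0.001" --pt "0.02 -0.002 -0.001" --pt "0.02 -0.002 -0.001" --pt "0.02 -0.002 -0.001" --roll '[0.012,0.024,0.036,0.047,0.047,0.047,0.047]' --claw '[255,255,255,255,255,255,255]'

```text
t: 3.8
ee_pos: [0.6446, -0.1213, 0.0537]
ee_rot: [0.001, 0.64, 0.768, 0.0]
contact_force: [-0.3, -1.8, 5.0]
opening: 0.0096
grasp_force: 25.3
```

```bash
python3 - <<'E'
from h import *
go([.6187,.022,.056],10.4)
ims=[]
for n in("scene","top"):
    c=eyes.grab_frame(n); np.save(f"{n}2.npy",c,allow_pickle=True)
    a=c["img"][:,:,::-1]
    a=a[190:320,260:410] if n=="scene" else a[125:195,260:385]
    ims.append(cv2.resize(a,(750,650) if n=="scene" else (750,420),interpolation=cv2.INTER_CUBIC))
cv2.imwrite("pics/s2.png",ims[0][:600]); cv2.imwrite("pics/t2.png",ims[1])
E
```

```text
t 3.8 pos [ 0.6446 -0.1213  0.0537] yang 10.36 tilt [ 0.002 -0.001 -1.   ] F [-0.3 -1.8  5. ] xyz [ 0.182   0.0004 -0.0031] roll -0.0003955908303885912
```

View pics/t2.png

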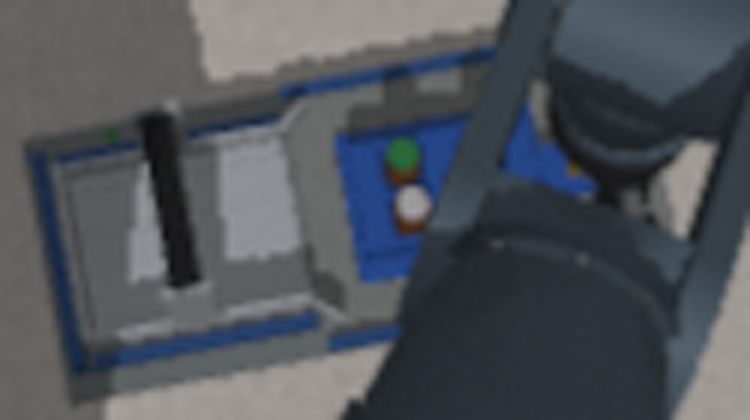

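View pics/s2.png

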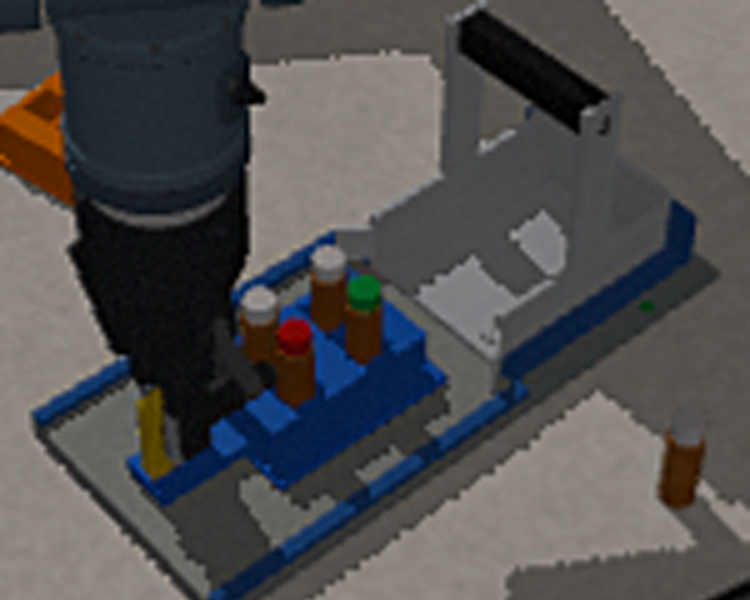

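The tray is gripped and aligned with the dock axis, with its leading edge about 12 mm before the flares. In the top crop its front corners are at (337,132) and (360,283), centred on the dock to about 2 mm. I'll enter the flares gently and watch the force.

apply_moves --pt "0.006 0 -0.001" --pt "0.012 0 -0.001" --pt "0.018 0 -0.001" --pt "0.024 0 -0.001" --pt "0.03 0 -0.001" --pt "0.03 0 -0.001" --roll '[0,0,0,0,0,0]' --claw '[255,255,255,255,255,255]'

```text
t: 4.5
ee_pos: [0.6396, -0.0966, 0.0537]
ee_rot: [-0.0, 0.64, 0.768, 0.0]
contact_force: [0.7, -0.4, 5.0]
opening: 0.0095
grasp_force: 25.2
```

apply_moves --pt "0.005 0 0" --pt "0.01 0 0" --pt "0.015 0 0" --pt "0.02 0 0" --pt "0.025 0 0" --pt "0.025 0 0" --roll '[0,0,0,0,0,0]' --claw '[255,255,255,255,255,255]'

```text
t: 5.1
ee_pos: [0.636, -0.0772, 0.0537]
ee_rot: [0.0, 0.64, 0.768, 0.0]
contact_force: [0.7, -3.1, 5.7]
opening: 0.0098
grasp_force: 25.4
```

apply_moves --pt "0.006 0 0" --pt "0.012 0 0" --pt "0.018 0 0" --pt "0.024 0 0" --pt "0.03 0 0" --pt "0.036 0 0" --pt "0.042 0 0" --pt "0.05 0 0" --pt "0.05 0 0" --roll '[0,0,0,0,0,0,0,0,0]' --claw '[255,255,255,255,255,255,255,255,255]'

```text
t: 6.0
ee_pos: [0.6286, -0.0374, 0.0536]
ee_rot: [-0.0, 0.64, 0.768, 0.0]
contact_force: [0.4, -0.9, 6.6]
opening: 0.0098
grasp_force: 25.5
```

```bash
python3 - <<'E'
from h import *
go([.6187,.022,.056],10.4)
E
```

```text
t 6.0 pos [ 0.6286 -0.0374  0.0536] yang 10.43 tilt [ 0.  0. -1.] F [ 0.4 -0.9  6.6] xyz [ 0.0753  0.0012 -0.0029] roll 0.0003624733542178799
```

apply_moves --pt "0.006 0 0" --pt "0.012 0 0" --pt "0.018 0 0" --pt "0.024 0 0" --pt "0.03 0 0" --pt "0.036 0 0" --pt "0.042 0 0" --pt "0.05 0 0" --pt "0.056 0 0" --pt "0.062 0 0" --pt "0.062 0 0" --roll '[0,0,0,0,0,0,0,0,0,0,0]' --claw '[255,255,255,255,255,255,255,255,255,255,255]'

```text
t: 7.1
ee_pos: [0.6186, 0.0118, 0.0526]
ee_rot: [-0.001, 0.64, 0.768, -0.0]
contact_force: [-0.6, 1.9, 3.5]
opening: 0.0098
grasp_force: 25.2
```

apply_moves --pt "0.003 0 0" --pt "0.006 0 0" --pt "0.009 0 0" --pt "0.009 0 0" --roll '[0,0,0,0]' --claw '[255,255,255,255]'

```text
t: 7.5
ee_pos: [0.6177, 0.018, 0.0528]
ee_rot: [-0.001, 0.64, 0.768, -0.0]
contact_force: [0.2, 0.8, -1.8]
opening: 0.01
grasp_force: 24.5
```

apply_moves --pt "0.002 0 0" --pt "0.004 0 0" --pt "0.004 0 0" --roll '[0,0,0]' --claw '[255,255,255]'

```text
t: 7.8
ee_pos: [0.6174, 0.0209, 0.053]
ee_rot: [-0.001, 0.64, 0.768, -0.0]
contact_force: [-0.4, -0.0, -2.3]
opening: 0.0096
grasp_force: 24.3
```

apply_moves --pt "0.0015 0 0" --pt "0.003 0 0" --pt "0.003 0 0" --roll '[0,0,0]' --claw '[255,255,255]'

```text
t: 8.1
ee_pos: [0.6174, 0.0231, 0.0534]
ee_rot: [-0.0, 0.64, 0.768, -0.0]
contact_force: [-0.6, -0.2, -2.9]
opening: 0.0099
grasp_force: 24.3
```

apply_moves --pt "0.0015 0 0" --pt "0.003 0 0" --pt "0.003 0 0" --roll '[0,0,0]' --claw '[255,255,255]'

```text
t: 8.4
ee_pos: [0.6173, 0.025, 0.0537]
ee_rot: [0.0, 0.64, 0.768, 0.0]
contact_force: [0.7, -2.2, -2.3]
opening: 0.0098
grasp_force: 24.4
```

apply_moves --pt "0.0015 0 0" --pt "0.003 0 0" --pt "0.003 0 0" --roll '[0,0,0]' --claw '[255,255,255]'

```text
t: 8.7
ee_pos: [0.6174, 0.0266, 0.0541]
ee_rot: [0.001, 0.64, 0.768, -0.0]
contact_force: [0.7, -6.0, -1.8]
opening: 0.0095
grasp_force: 24.6
```

apply_moves --pt "0.0015 0 0" --pt "0.003 0 0" --pt "0.003 0 0" --roll '[0,0,0]' --claw '[255,255,255]'

```text
t: 9.0
ee_pos: [0.6178, 0.0271, 0.0548]
ee_rot: [0.003, 0.64, 0.768, -0.001]
contact_force: [1.1, -13.0, 0.4]
opening: 0.0101
grasp_force: 25.2
```

```bash
python3 - <<'E'
from h import *
go([.6187,.022,.056],10.4)
ims=[]
for n in("scene","top"):
    c=eyes.grab_frame(n); np.save(f"{n}3.npy",c,allow_pickle=True)
    a=c["img"][:,:,::-1]
    a=a[190:305,280:410] if n=="scene" else a[125:195,255:355]
    ims.append(cv2.resize(a,None,fx=5,fy=5,interpolation=cv2.INTER_CUBIC) if n=="scene" else cv2.resize(a,None,fx=6,fy=6,interpolation=cv2.INTER_CUBIC))
cv2.imwrite("pics/s3.png",ims[0]);cv2.imwrite("pics/t3.png",ims[1])
E
```

```text
t 9.0 pos [0.6178 0.0271 0.0548] yang 10.43 tilt [ 0.003 -0.005 -1.   ] F [  1.1 -13.    0.4] xyz [-0.0064 -0.     -0.0014] roll 0.0003525408130766689
```

View pics/s3.png

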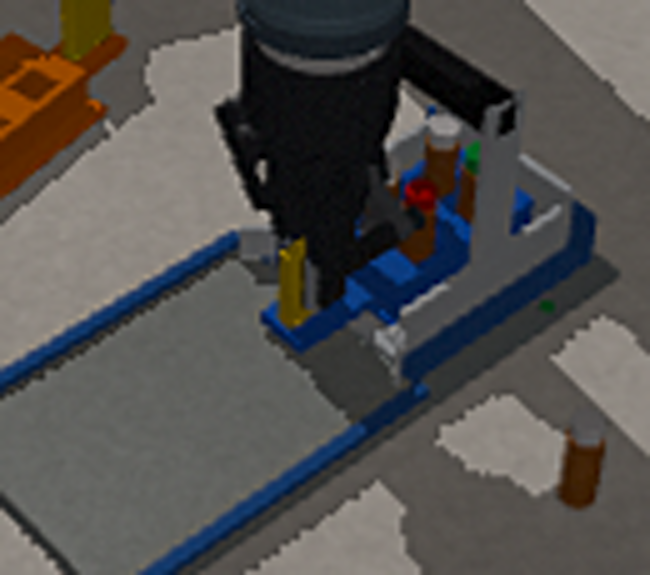

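The tray has stopped firmly: 13 N of push with no further travel. The scene crop shows the vials upright between the uprights and the tongue outside the mouth. I'll relax the push, open a little and retreat upwards.

apply_moves --pt "-0.003 0 0" --pt "-0.003 0 0" --pt "-0.003 0 0" --pt "-0.003 0 0" --pt "-0.003 0 0" --pt "-0.003 0 0" --pt "-0.003 0 -0.02" --pt "-0.003 0 -0.05" --pt "-0.003 0 -0.1" --pt "-0.003 0 -0.15" --pt "-0.003 0 -0.2" --pt "-0.003 0 -0.25" --pt "-0.003 0 -0.25" --pt "-0.003 0 -0.25" --roll '[0,0,0,0,0,0,0,0,0,0,0,0,0,0]' --claw '[255,255,185,185,185,185,185,185,185,185,185,185,185,185]'

```text
t: 10.5
ee_pos: [0.6173, 0.0276, 0.2561]
ee_rot: [0.002, 0.64, 0.768, 0.001]
contact_force: [-0.4, 0.2, -1.0]
opening: 0.0238
grasp_force: 0.0
```

```bash
python3 - <<'E'
from h import *
go([.6035,.102,.141],-79.6)
a=None
for n in("scene","top"):
    c=eyes.grab_frame(n); np.save(f"{n}4.npy",c,allow_pickle=True)
    b=c["img"][:,:,::-1]
    b=cv2.resize(b[195:295,290:410],(600,500)) if n=="scene" else cv2.resize(b[125:195,255:355],(600,420),interpolation=cv2.INTER_CUBIC)
    cv2.imwrite(f"pics/{n}4.png",b)
E
```

```text
t 10.5 pos [0.6173 0.0276 0.2561] yang 10.42 tilt [ 0.004 -0.    -1.   ] F [-0.4  0.2 -1. ] xyz [ 0.0947 -0.0007  0.1437] roll 1.0001810590697382
```

View pics/scene4.png

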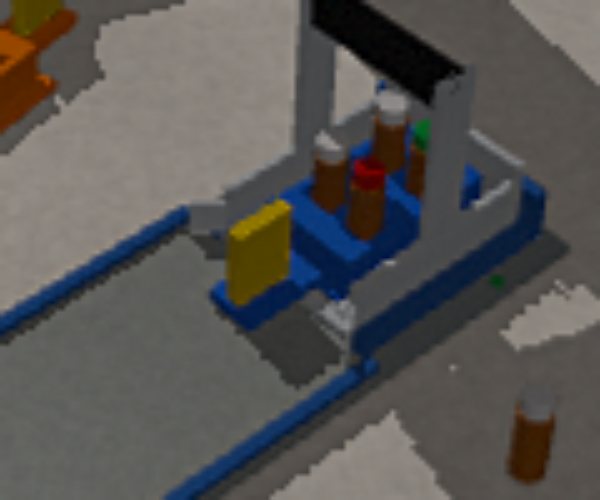

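The scene crop shows the tray in the carrier with the fin top from (232,240) to (285,207). All vials are upright and the handle's right end is near (462,72). A quick check of depth and handle position follows.

```bash
python3 - <<'E'
from h import *
c=np.load("scene4.npy",allow_pickle=True).item()
f=lambda p,z:at_z(c,((np.array(p)+.5)/5-.5+[290,195]),z)
d=np.array([.6039,.1032]);a=.181;R=np.array([[np.cos(a),np.sin(a)],[-np.sin(a),np.cos(a)]])
for n,p,z in [("fin rear",(232,240),.073),("fin front",(285,207),.073),("handle+x end",(462,72),.152),("tongue rear bottom +x",(248,332),.011),("curb end +x",(375,363),.018),("vial red cap",(369,166),.080)]:
    w=f(p,z);print(n,np.round(w,4),np.round(R@(w[:2]-d)*1e3,1))
E
```

```text
fin rear [0.6247 0.0057 0.073 ] [  2.9 -99.6]
fin front [0.618 0.041 0.073] [  2.7 -63.7]
handle+x end [0.6483 0.1201 0.152 ] [46.7  8.6]
tongue rear bottom +x [0.6336 0.0112 0.011 ] [ 12.7 -95.8]
curb end +x [0.6879 0.0523 0.018 ] [ 73.4 -65.2]
vial red cap [0.62   0.0902 0.08  ] [ 13.5 -15.7]
```

View pics/top4.png

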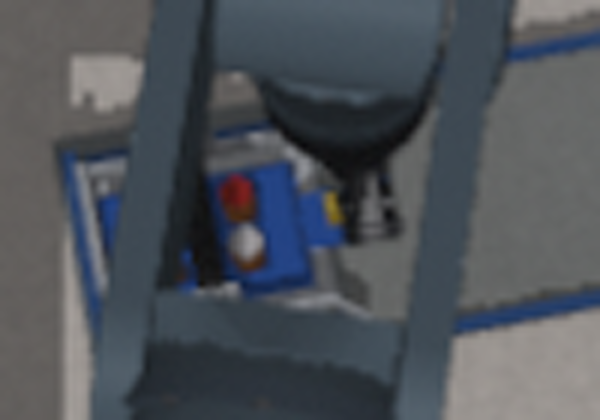

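The top crop agrees: carrier unmoved, tray in it. Now I go above the handle and turn 90°.

apply_moves --pt "0.03 0 0" --pt "0.06 0 0" --pt "0.096 0 0" --pt "0.096 0 0" --pt "0.096 0 0" --pt "0.096 0 0" --pt "0.096 0 0" --pt "0.096 0 0" --pt "0.096 0 0" --pt "0.096 0 0" --pt "0.096 0 0" --pt "0.096 0 0" --pt "0.096 0 0" --roll '[1,1,1,1,1,1,1,1,1,1,1,1,1]' --claw '[100,100,100,100,100,100,100,100,100,100,100,100,100]'

```text
t: 11.9
ee_pos: [0.6021, 0.1032, 0.2521]
ee_rot: [-0.0, 0.996, 0.092, -0.001]
contact_force: [0.1, 0.7, -0.3]
opening: 0.0517
grasp_force: 0.0
```

```bash
python3 -c "
from h import *
go([.604,.103,.141],-79.6); print(arm.sense()['q'])"
```

```text
t 11.9 pos [0.6021 0.1032 0.2521] yang -79.47 tilt [-0.003  0.    -1.   ] F [ 0.1  0.7 -0.3] xyz [0.0027 0.0007 0.1389] roll 0.0014099749432388206
[-2.44095568e-02  2.59535601e-01  1.50900849e+00  6.61342806e-05
  1.37557772e+00  1.36264411e+00]
```

apply_moves --pt "0.002 0 0.05" --pt "0.002 0 0.09" --pt "0.002 0 0.12" --pt "0.002 0 0.139" --pt "0.002 0 0.139" --pt "0.002 0 0.139" --pt "0.002 0 0.139" --pt "0.002 0 0.139" --pt "0.002 0 0.139" --pt "0.002 0 0.139" --pt "0.002 0 0.139" --pt "0.002 0 0.139" --roll '[0,0,0,0,0,0,0,0,0,0,0,0]' --claw '[100,100,100,100,100,160,200,255,255,255,255,255]' --squeeze 70

```text
t: 13.1
ee_pos: [0.6051, 0.1039, 0.1437]
ee_rot: [-0.0, 0.996, 0.091, 0.001]
contact_force: [-0.7, 4.1, 5.6]
opening: 0.0146
grasp_force: 72.2
```

apply_moves --pt "0 0 -0.002" --pt "0 0 -0.005" --pt "0 0 -0.009" --pt "0 0 -0.014" --pt "0 0 -0.02" --pt "0 0 -0.026" --pt "0 0 -0.032" --pt "0 0 -0.038" --pt "0 0 -0.038" --roll '[0,0,0,0,0,0,0,0,0]' --claw '[255,255,255,255,255,255,255,255,255]'

```text
t: 14.0
ee_pos: [0.6049, 0.1034, 0.1739]
ee_rot: [0.0, 0.996, 0.091, 0.001]
contact_force: [0.1, -0.8, -7.1]
opening: 0.015
grasp_force: 70.5
```

apply_moves --pt "0 0 -0.004" --pt "0 0 -0.01" --pt "0 0 -0.018" --pt "0 0 -0.026" --pt "0 0 -0.034" --pt "0 0 -0.042" --pt "0 0 -0.05" --pt "0 0 -0.058" --pt "0 0 -0.066" --pt "0 0 -0.073" --pt "0 0 -0.078" --pt "0 0 -0.08" --pt "0 0 -0.08" --pt "0 0 -0.08" --pt "0 0 -0.08" --pt "0 0 -0.08" --pt "0 0 -0.08" --roll '[0,0,0,0,0,0,0,0,0,0,0,0,0,0,0,0,0]' --claw '[255,255,255,255,255,255,255,255,255,255,255,255,255,255,255,255,255]'

```text
t: 15.7
ee_pos: [0.6042, 0.1034, 0.2365]
ee_rot: [-0.0, 0.996, 0.091, -0.0]
contact_force: [0.5, 0.4, -5.9]
opening: 0.0148
grasp_force: 70.5
```

```bash
python3 - <<'E'
from h import *
go([.604,.103,.237],-79.6)
c=eyes.grab_frame("scene"); b=c["img"][:,:,::-1]
cv2.imwrite("pics/s5.png",cv2.resize(b[130:290,270:430],(600,600)))
E
```

```text
t 15.7 pos [0.6042 0.1034 0.2365] yang -79.59 tilt [-0.  0. -1.] F [ 0.5  0.4 -5.9] xyz [-0.0004  0.0004 -0.0006] roll 7.078630448012923e-05
```

View pics/s5.png

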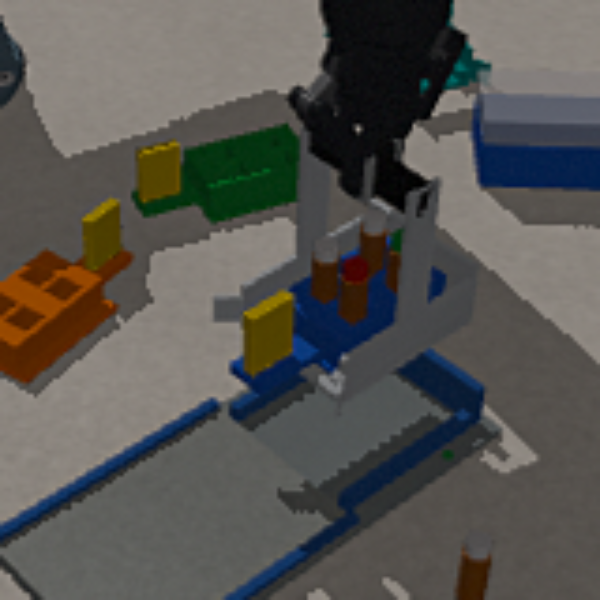

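The carrier hangs level above the dock with the tray still home, fin at about (268,333), and the vials upright. I'm handing it in.

```bash
python3 -c "
from rig import finish_job
print(finish_job())"
```

```text
the job is handed in; nothing more can be done
None
```

The tray with its four vials is in the carrier against the back wall, and the arm is holding the carrier level by its handle, underside about 10 cm above the bench; the job is handed in at about 16 s (judge's verdict not shown).

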